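# Fetch the salt from behind the mill and the olive jar

## Task

The order on the light wooden serving board still lacks its salt, which stands at the back of the dark wooden condiment stand behind the pepper mill and the olive jar. Leaving the salt where it is, first stand the mill and the olive jar aside on the black mat, then set the salt shaker on the middle of the board's cork coaster, and only then put the mill and the olive jar back on the stand, each on the very spot where it stood at first. Keep all three upright, and leave the water glass to the right of the stand and the white cup behind the work where they are.

Things in the scene. Friction and masses are not known exactly. Their poses are not given: they have to be found in the camera images.
- salt_shaker: small glass salt shaker with a domed grey metal cap, round, 44 mm wide, 90 mm tall; origin at the centre of its underside, z up; its foot is slightly rounded, so it may lean by up to 0.06 rad. At first it stands at the middle of the stand's back half, the mill and the olive jar in front of it to the left and right, about 73 mm away centre to centre: too close for a gripper until they are gone.
- pepper_mill: turned wooden pepper mill with a steel button on top, round, 150 mm tall; foot 58 mm wide, rounded head 50 mm wide from 109 to 139 mm above the foot, by which it is gripped from above; origin at the centre of its underside, z up. It stands in the front half of the stand, on the left or on the right (another mill, salt and jar far off to the left do not matter).
- olive_jar: squat glass jar of olives with a green lid, round, 66 to 69 mm wide, 84 mm tall, to be gripped across the body from above; origin at the centre of its underside, z up. It stands in the front half of the stand, on the other side from the mill.
- stand: fixed condiment stand: a shallow dark wooden tray 140 mm (x) by 210 mm (y) with a rim 18 mm high and 6 mm thick; its floor, on which things stand, is 6 mm above the worktop. Origin at the centre of its underside; its x axis points to its back, y to its left.
- side_mat: fixed black rubber mat, 100 mm (x) by 170 mm (y), 5 mm thick: the side area, empty at first, with room for the mill and the olive jar side by side along its y axis. Origin at the centre of its underside. It lies behind the stand or to its left, and the serving board (order_tray) in the other of these two places.
- order_tray: fixed light wooden serving board, 100 mm (x) by 170 mm (y), 14 mm thick, with a bun (60 mm wide, 39 mm tall, fixed) centred 45 mm to its -y side and a round cork coaster (62 mm across, 3 mm thick) centred 42 mm to its +y side. Origin at the centre of its underside.
- salt_place (a point): centre of the cork coaster's upper face, 17 mm above the worktop; z up.
- water_glass: waisted clear glass, 62 mm wide, 88 mm tall, a bystander right of the stand; origin at the centre of its underside. Behind it stand a coffee grinder (solid, x from 0.52 m on, y -0.13 to 0.03 m, 0.5 m high) and, further right, the espresso machine (x from 0.62 m on, y below -0.18 m, 0.5 m high): coming from the right, pass in front of both.
- espresso_cup: small white cup with a handle, 60 mm wide (82 mm with the handle), 58 mm tall, a bystander at the back left; origin near the centre of its underside.
Mind the look-alikes: they are no part of the job. Several things have the shape of the pepper_mill; the one meant has the colours described above.

How it is judged:
By the outcome, as a careful person would: the job done as asked, in the order asked, and still so for the second after the job is handed in, with the robot touching nothing.
It also fails if it takes over 141 s, if anything falls off the work surface, if the arm or the gripper's body presses on something with over 40 N, if the wrist force passes 120 N, or if a joint passes its speed limit or range.

## Robot

A 6-joint arm with a two-finger parallel gripper is mounted at the origin on a cart in front of the work surface, level with it; the furniture and walls round the work are solid. World frame = base frame: x ahead of the robot, y to its left, z up, the work surface at z = 0. Lengths are in mm, angles in rad, forces in N, time in s.
With the tool pointing down it reaches from about 275 to 1000 mm from the base axis. Payload 8.4 kg.
Tool frame: the origin (TCP) lies midway between the tips of the shut fingers; the grasp point (between the pads) lies grip_depth behind it (grip_depth is the distance from the TCP to the grasp point, in mm); z points along the fingers, y is the line along which they close (so a half turn about z gives the same grasp; the last joint's range is limited). The gripper opens to 85 mm and grips with 20 to 120 N. Pads are 22 mm wide; open, the fingers measure 114 mm over their backs; the gripper's body (76 mm by 85 mm) begins 54 mm behind the grasp point. The pads swing forward as they close: fully open they stand 13 mm farther back than shut.
Start: joints at [1.277, 0.353, 1.633, -0, 1.155, -0.002], TCP at [179.796, 598.583, 231.281] pointing down, gripper open.
Joint ranges: [-2.63, 2.63], [-0.92, 2.1], [0.06, 2.66], [-1.3, 4.44], [0, 2.69], [-3.02, 3.02]. Speed limits (rad/s): [2.22, 2.22, 2.79, 3.14, 3.14, 3.14].

## Interface

Orientations are given as [roll, pitch, yaw] about the fixed x, y, z axes, in that order (R = Rz(yaw) Ry(pitch) Rx(roll)).
In Python, from rig import * gives the robot as it stands.
- The arm moves only by the shell command python3 -m creep 'ROWS' [FORCE]. ROWS is JSON, a list of rows, each an object of numbers: "x", "y", "z": the shift along the tool's x, y, z in mm; "rx", "ry", "rz": the turn, a rotation vector about the tool's x, y, z in rad; "hand": the finger opening in mm, from 0 to 85.4. A call has 1 to 20 rows; each row shifts and turns the commanded pose from where the row before left it, along the tool's axes as they then stand; what a row does not reach is not made up. A row lasts 1/8 s, in which the tool goes at most 62.5 mm and 10.7 degrees, less where a joint would pass 70% of its speed; a pose out of reach is approached as far as the arm can. A call with a gripper value outside its range is refused whole. The fingers move at their own pace and stop on an object; FORCE is the grip in N (left out, the last holds). Time passes only in rows, so rows that do not move let the fingers close. It gives the time, the measured TCP pose, the force, the opening and the grip force at its end, in the units of the state.
- sense(): the state, without advancing time (a new reading comes with each control period).
- grab_frame(name): name is "scene" or "top" or "wrist"; returns the picture (400x640x3 uint8, red, green, blue); there is no depth.
- get_calibration(name): a dict with "K" (3x3 intrinsics, pixels), "R" (3x3) and "t" (3): a world point X has camera coordinates R X + t. Camera axes: x right, y down, z forward; pixel columns grow to the right and rows downward; lengths in mm; the calibration is good to about 2 mm. A picture is of the moment at which its call begins: read the wrist's pose just before it. get_calibration takes no time and is no camera call; for the wrist camera it gives the pose at the moment of the call.
- sign_off(): hands the job in; it is judged then, once.
The state is a dict: "clock": time; "qpos": joint angles; "qvel": joint speeds; "joint_efforts": joint torques, N m; "eef_pos": TCP position; "tcp_rot": TCP orientation; "contact_force": force on the tool from outside, world axes, zero at the start; "wrist_torque": the same for the moment, N m; "opening": opening from 0.0 (shut) to 1.0 (fully open); "grasp_force": force on a finger pad.
Only numpy, scipy, OpenCV 4.12 (cv2) and the standard library are available. Lean on these libraries where they do the work, as an engineer would, in place of code of your own. Each camera call takes 0.05 s, during which the arm holds its last target. There are 200 camera calls.

## Working session

There is one attempt and no reset: what is moved stays moved. The work goes in short steps, Python scripts to look and compute and a shell command to move; the robot and the scene stay as the last step left them, time stands still between calls to the robot, and variables do not carry over. Pictures are saved under pics/ and viewed, at most 14 in all, crops included, and the job is handed in when it is done.

```bash
mkdir -p pics; ls
python3 - <<'E'
from rig import *
import cv2
s=sense();print(s)
for n in("scene","top","wrist"):
    c=get_calibration(n);im=grab_frame(n);cv2.imwrite(f"pics/{n}0.png",im[:,:,::-1]);print(n,c)
E
```

```text
pics
{'clock': 0.0, 'qpos': array([ 1.27657481e+00,  3.53641030e-01,  1.63415639e+00,  3.88383678e-06,
        1.15522469e+00, -2.36584582e-03]), 'qvel': array([ 1.27677183e-03, -1.54294918e-04,  3.73788649e-04,  1.65709625e-04,
       -5.74885307e-05, -9.83941907e-04]), 'joint_efforts': array([ 2.56512703e-04, -6.05258346e+01, -3.42071843e+01, -7.24506526e-05,
        9.56252916e-03,  8.64512685e-06]), 'eef_pos': array([179.66532037, 598.10014611, 230.55661947]), 'tcp_rot': array([-3.14016321e+00, -6.93288354e-06,  2.84973541e+00]), 'contact_force': array([-0.00876295,  0.14853904,  0.75104336]), 'wrist_torque': array([-0.04774236, -0.00727004,  0.03458187]), 'grasp_force': 0.0, 'opening': 0.9985143502228602}
scene {'K': array([[496.20413698,   0.        , 312.30977357],
       [  0.        , 496.20413698, 201.87490585],
       [  0.        ,   0.        ,   1.        ]]), 'R': array([[ 0.86244095, -0.5058923 , -0.01638853],
       [-0.39617565, -0.65453713, -0.64391459],
       [ 0.31502453,  0.56183105, -0.76492184]]), 't': array([-351.74227097,  446.67819227,  898.33847729])}
top {'K': array([[400.9844513 ,   0.        , 321.13342654],
       [  0.        , 400.9844513 , 195.59560405],
       [  0.        ,   0.        ,   1.        ]]), 'R': array([[-0.02233487, -0.99973768,  0.00507101],
       [-0.99857905,  0.02206293, -0.04850878],
       [ 0.04838417, -0.00614725, -0.99880988]]), 't': array([ 290.45117708,  537.25249991, 1024.21442348])}
wrist {'K': array([[319.77891058,   0.        , 318.38794554],
       [  0.        , 319.77891058, 205.24951104],
       [  0.        ,   0.        ,   1.        ]]), 'R': array([[ 0.28709987,  0.95789856, -0.00200319],
       [ 0.90498303, -0.27055348,  0.32833904],
       [ 0.31397352, -0.09607895, -0.94455781]]), 't': array([-625.70026174,  -43.01003226,  380.33328692])}
```

View pics/scene0.png

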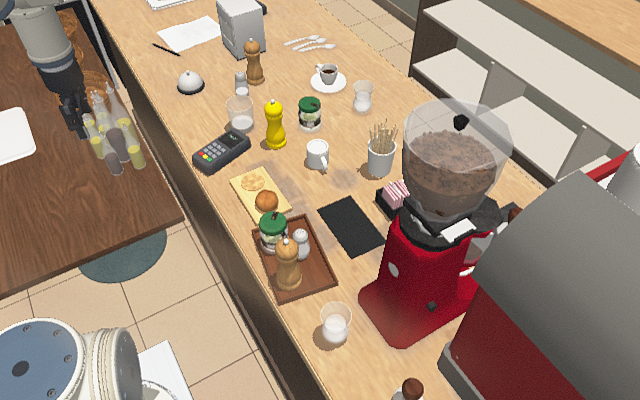

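View pics/top0.png

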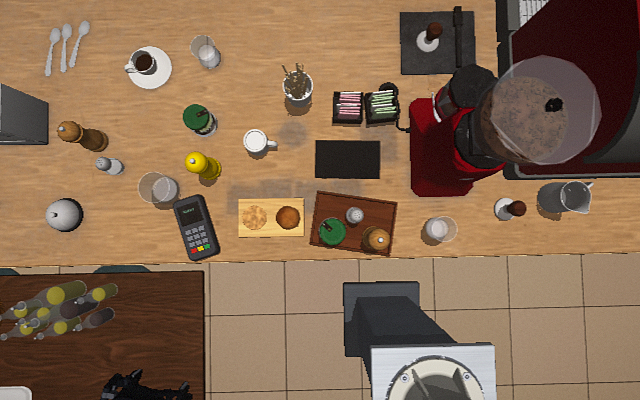

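Scene: in the top view the stand is at (354,223), with the mill at about (377,238), the olive jar at (332,231) and the salt at (354,214). The mat is at (347,159). The board is at (271,217), with its coaster at (254,217). Look-alike mills are the yellow one (200,163), the wood-coloured one (75,132) and the dark one (515,208); only (377,238) stands on the stand. I'll confirm it in an enlarged crop and measure.

```bash
cat > h.py <<'E'
from rig import *
import cv2, numpy as np
def ray(n,uv,z,c=None):
    c=c or get_calibration(n)
    d=c["R"].T@np.linalg.inv(c["K"])@np.array([uv[0],uv[1],1.]);o=-c["R"].T@c["t"]
    return (o+d*(z-o[2])/d[2]).round(1)
def proj(n,X,c=None):
    c=c or get_calibration(n);p=c["K"]@(c["R"]@np.array(X,float)+c["t"]);return (p[:2]/p[2]).round(1)
def save(im,name,box=None,f=1):
    if box: im=im[box[1]:box[3],box[0]:box[2]]
    cv2.imwrite(f"pics/{name}.png",cv2.resize(im,None,fx=f,fy=f,interpolation=cv2.INTER_CUBIC)[:,:,::-1])
E
python3 - <<'E'
from h import *
t=cv2.imread("pics/top0.png")[:,:,::-1]; s=cv2.imread("pics/scene0.png")[:,:,::-1]
a=cv2.resize(t[130:265,230:465],None,fx=3.3,fy=3.3,interpolation=cv2.INTER_CUBIC)
save(a[:,:],"c1")
save(s,"c2",(220,150,400,350),3)
def blobs(n,im,lo,hi,box):
    m=cv2.inRange(cv2.cvtColor(im,cv2.COLOR_RGB2HSV),lo,hi);k=np.zeros_like(m);k[box[1]:box[3],box[0]:box[2]]=255
    c=max(cv2.findContours(m&k,0,2)[0],key=cv2.contourArea);return cv2.minAreaRect(c)
for nm,lo,hi,box,z in [("mat",(0,0,0),(180,255,50),(310,135,385,185),5),("board",(15,60,150),(35,255,255),(232,192,310,242),14)]:
    r=blobs("top",t,lo,hi,box);p=cv2.boxPoints(r);print(nm,r,ray("top",r[0],z),[ray("top",q,z)[:2] for q in p])
E
```

```text
mat ((347.1358642578125, 159.2567596435547), (64.06031799316406, 37.62579345703125), 1.0050861835479736) [637.6 208.3   5. ] [array([591.5, 293.9]), array([690.4, 290.1]), array([683.8, 122.2]), array([584.9, 126.8])]
board ((270.5, 219.0), (76.99998474121094, 43.99999237060547), 0.0) [486.1 410.   14. ] [array([432. , 509.5]), array([544.9, 508.2]), array([540.6, 309.8]), array([427.6, 312.2])]
```

View pics/c1.png

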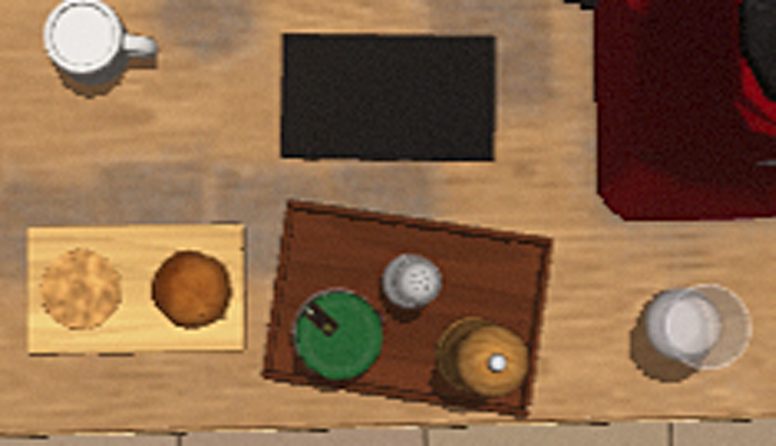

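View pics/c2.png

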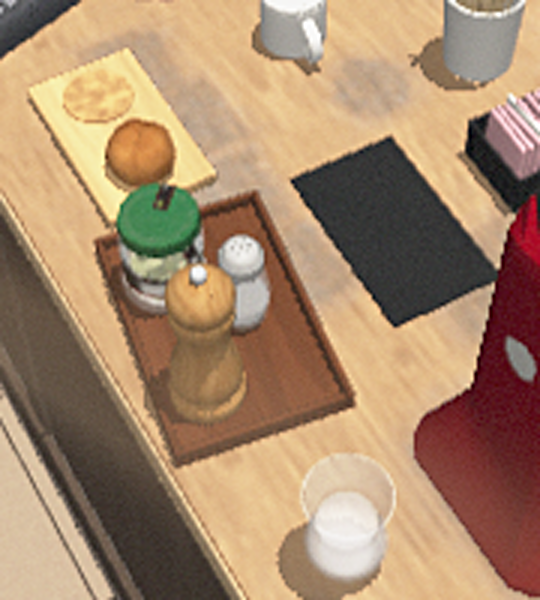

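The crops show the mill with light wood and a steel button on the stand's right (top crop 497,362), the jar on its left (339,335) and the salt at the back (412,282). The coaster is at (81,288) and the mat is empty. The mill at (380.6,239.7) in the full top view is the one meant, since it is the only one on the stand and has the right colours.

Run:
```python
from h import *
f=lambda x,y:(230+x/3.3,130+y/3.3)
g=lambda x,y:(220+x/3,150+y/3)
for n,p,q,z in [("mill",(497,362),(199,273),149),("jar",(339,335),(159,217),84),("salt",(412,281),(242,243),88),("coaster",(81,288),(98,95),17)]:
    print(n,ray("top",f(*p),z),ray("scene",g(*q),z))
P=np.array([ray("top",f(*p),18) for p in [(289,201),(551,239),(526,416),(264,377)]]);print(P,P.mean(0))
d=P[0]-P[1];e=P[3]-P[2];print("yaw",np.arctan2(-d[0],d[1]),np.arctan2(-e[0],e[1]),np.linalg.norm(d),np.linalg.norm(P[0]-P[3]))
c=get_calibration("wrist");s=sense();print("camera centre rel",-c["R"].T@c["t"]-s["eef_pos"])
```

```text
mill [435.4 148.7 149. ] [437.5 149.8 149. ]
jar [453.3 253.   84. ] [455.3 253.6  84. ]
salt [491.3 199.4  88. ] [495.5 197.5  88. ]
coaster [491.5 450.4  17. ] [491.3 448.7  17. ]
[[555.6 287.4  18. ]
 [521.4  83.9  18. ]
 [384.9 107.6  18. ]
 [419.5 309.7  18. ]] [470.35 197.15  18.  ]
yaw -0.16650304242463393 -0.16955852695562812 206.35379812351403 137.91482878936554
camera centre rel [-80.52964485  26.06937705 141.48734559]
```

```bash
cat >> h.py <<'E'
from scipy.spatial.transform import Rotation as Rn
def to(X,yaw=None):
    s=sense();R=Rn.from_euler("xyz",s["tcp_rot"]);out=R.inv().apply(np.array(X,float)-s["eef_pos"]).round(1)
    print("t",s["clock"],"pos",s["eef_pos"].round(1),"rpy",s["tcp_rot"].round(3),"F",s["contact_force"].round(1),"open",round(s["opening"],3),"grip",s["grasp_force"])
    print("shift",out, "" if yaw is None else ("turn",(R.inv()*Rn.from_euler("xyz",[np.pi,0,yaw])).as_rotvec().round(3)))
E
python3 - <<'E'
from h import *
import rig
print([n for n in dir(rig) if n[0]!='_'], getattr(rig,"grip_depth",None))
to((450,200,300),1.403)
E
```

```text
['MotionError', 'get_calibration', 'grab_frame', 'grip_depth', 'sense', 'sign_off'] 18.700000000000003
t 0.15 pos [179.7 598.2 230.7] rpy [-3.141  0.     2.85 ] F [ 0.2 -0.2  0. ] open 1.004 grip 0.0
shift [-373.4 -303.7  -68.9] ('turn', array([-1.000e-03,  1.000e-03,  1.447e+00]))
```

```bash
python3 -m creep '[{"x":-34,"y":-27.6,"z":-6.3},{"x":-34,"y":-27.6,"z":-6.3},{"x":-34,"y":-27.6,"z":-6.3},{"x":-34,"y":-27.6,"z":-6.3},{"x":-34,"y":-27.6,"z":-6.3},{"x":-34,"y":-27.6,"z":-6.3},{"x":-34,"y":-27.6,"z":-6.3},{"x":-34,"y":-27.6,"z":-6.3},{"x":-34,"y":-27.6,"z":-6.3},{"x":-34,"y":-27.6,"z":-6.3},{"x":-34,"y":-27.6,"z":-6.3},{"rz":0.161},{"rz":0.161},{"rz":0.161},{"rz":0.161},{"rz":0.161},{"rz":0.161},{"rz":0.161},{"rz":0.161},{"rz":0.161}]'
python3 -m creep '[{},{}]'
python3 - <<'E'
from h import *
to((436.5,149.3,230),1.403)
c=get_calibration("wrist");im=grab_frame("wrist");np.save("w1.npy",im);save(im,"w1",f=1.25)
import json;json.dump({k:v.tolist() for k,v in c.items()},open("w1.json","w"))
for X in [(436.5,149.3,150),(454.3,253.3,84),(493,198.5,88)]: print(proj("wrist",X,c))
E
```

```text
t 0.15 pos [179.7 598.2 230.7] rpy [-3.141  0.     2.85 ] F [ 0.2 -0.2  0. ] open 1.004 grip 0.0
shift [-375.1 -356.1    1.1] ('turn', array([-1.000e-03,  1.000e-03,  1.447e+00]))
[  1.8 524.6]
[125.5 454.7]
[101.  484.7]schema error: expected keys x, y, z, rx, ry, rz, hand
schema error: expected keys x, y, z, rx, ry, rz, hand
```

View pics/w1.png

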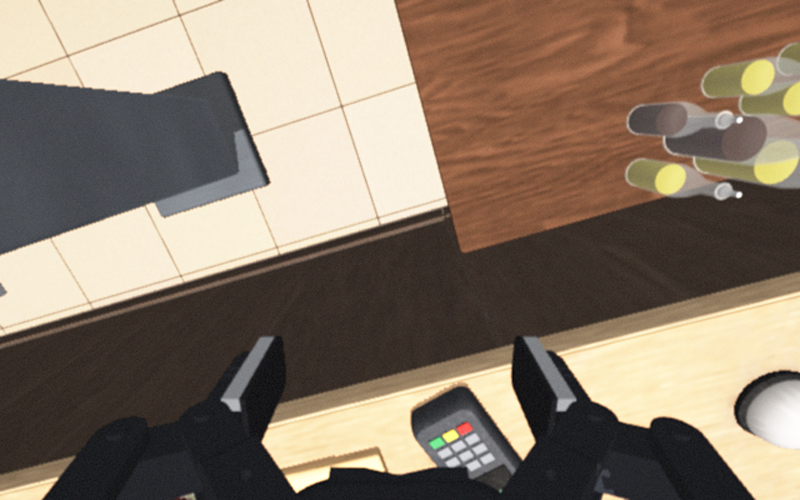

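The move was refused because every row needs all seven keys, so this view shows only the cart and the terminal (575,520). I'll send the move again with full rows.

```bash
python3 -m creep '[{"x":-34,"y":-27.6,"z":-6.3,"rx":0,"ry":0,"rz":0,"hand":85},{"x":-34,"y":-27.6,"z":-6.3,"rx":0,"ry":0,"rz":0,"hand":85},{"x":-34,"y":-27.6,"z":-6.3,"rx":0,"ry":0,"rz":0,"hand":85},{"x":-34,"y":-27.6,"z":-6.3,"rx":0,"ry":0,"rz":0,"hand":85},{"x":-34,"y":-27.6,"z":-6.3,"rx":0,"ry":0,"rz":0,"hand":85},{"x":-34,"y":-27.6,"z":-6.3,"rx":0,"ry":0,"rz":0,"hand":85},{"x":-34,"y":-27.6,"z":-6.3,"rx":0,"ry":0,"rz":0,"hand":85},{"x":-34,"y":-27.6,"z":-6.3,"rx":0,"ry":0,"rz":0,"hand":85},{"x":-34,"y":-27.6,"z":-6.3,"rx":0,"ry":0,"rz":0,"hand":85},{"x":-34,"y":-27.6,"z":-6.3,"rx":0,"ry":0,"rz":0,"hand":85},{"x":-34,"y":-27.6,"z":-6.3,"rx":0,"ry":0,"rz":0,"hand":85},{"x":0,"y":0,"z":0,"rx":0,"ry":0,"rz":0.161,"hand":85},{"x":0,"y":0,"z":0,"rx":0,"ry":0,"rz":0.161,"hand":85},{"x":0,"y":0,"z":0,"rx":0,"ry":0,"rz":0.161,"hand":85},{"x":0,"y":0,"z":0,"rx":0,"ry":0,"rz":0.161,"hand":85},{"x":0,"y":0,"z":0,"rx":0,"ry":0,"rz":0.161,"hand":85},{"x":0,"y":0,"z":0,"rx":0,"ry":0,"rz":0.161,"hand":85},{"x":0,"y":0,"z":0,"rx":0,"ry":0,"rz":0.161,"hand":85},{"x":0,"y":0,"z":0,"rx":0,"ry":0,"rz":0.161,"hand":85},{"x":0,"y":0,"z":0,"rx":0,"ry":0,"rz":0.161,"hand":85}]' &&
python3 -m creep '[{"x":0,"y":0,"z":0,"rx":0,"ry":0,"rz":0,"hand":85},{"x":0,"y":0,"z":0,"rx":0,"ry":0,"rz":0,"hand":85}]'
python3 - <<'E'
from h import *
to((436.5,149.3,230),1.403)
c=get_calibration("wrist");im=grab_frame("wrist");np.save("w1.npy",im);save(im,"w2",f=1.25)
import json;json.dump({k:v.tolist() for k,v in c.items()},open("w1.json","w"))
for X in [(436.5,149.3,150),(454.3,253.3,84),(493,198.5,88)]: print(proj("wrist",X,c)*1.25)
E
```

```text
clock: 2.7
eef_pos: [450.5, 200.2, 300.5]
tcp_rot: [-3.141, 0.0, 1.395]
contact_force: [0.0, -0.6, -0.2]
opening: 0.993
grasp_force: 0.0
clock: 2.95
eef_pos: [450.6, 200.2, 300.5]
tcp_rot: [-3.141, 0.0, 1.404]
contact_force: [-0.1, -0.1, 0.0]
opening: 0.996
grasp_force: 0.0
t 2.95 pos [450.6 200.2 300.5] rpy [-3.141  0.     1.404] F [-0.1 -0.1  0. ] open 0.996 grip 0.0
shift [-52.5  -5.4  70.5] ('turn', array([-0.   ,  0.   ,  0.001]))
[390.625 300.25 ]
[391.625 157.875]
[444.125 212.375]
```

View pics/w2.png

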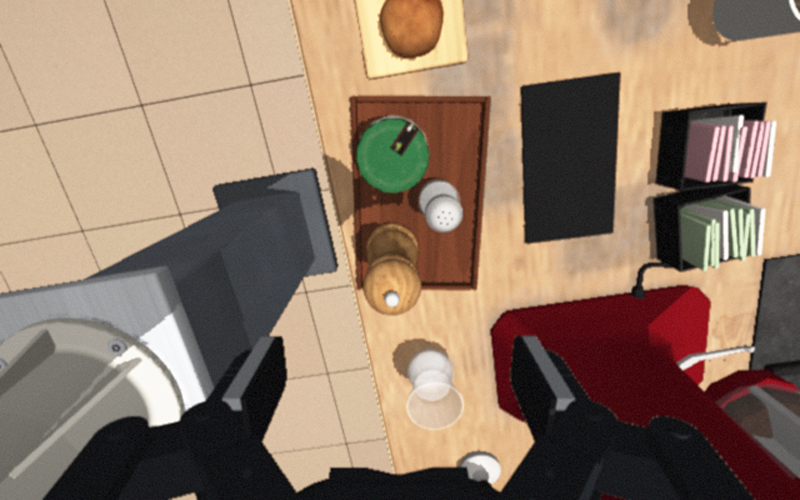

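The wrist view shows the button at (391,299), the lid at (393,155), the salt cap at (443,211) and the mat centre at (570,158). All are within about 3 px of the predictions, and I'll combine the views.

Run:
```python
from h import *
import json
c={k:np.array(v) for k,v in json.load(open("w1.json")).items()}
im=np.load("w1.npy");hsv=cv2.cvtColor(im,cv2.COLOR_RGB2HSV)
m=cv2.inRange(hsv,(50,100,30),(80,255,255));m[200:]=0
k=max(cv2.findContours(m,0,2)[0],key=cv2.contourArea);e=cv2.minEnclosingCircle(k);print("lid",e,ray("wrist",e[0],84,c))
t=cv2.imread("pics/top0.png");mt=cv2.inRange(cv2.cvtColor(t,cv2.COLOR_BGR2HSV),(50,100,30),(80,255,255));q=np.zeros_like(mt);q[205:260,310:360]=mt[205:260,310:360]
k=max(cv2.findContours(q,0,2)[0],key=cv2.contourArea);e=cv2.minEnclosingCircle(k);print("lid top",e,ray("top",e[0],84))
for n,p,z in [("mill",(391.5,298.5),150),("salt",(443,211),88),("matc",(570.5,157.5),5)]: print(n,ray("wrist",np.array(p)/1.25,z,c))
P=np.array([ray("wrist",np.array(p)/1.25,18,c) for p in [(353,97),(490,97),(475,290),(358,287)]]);print(P,P.mean(0))
```

```text
lid ((313.6370544433594, 124.09841918945312), 29.61742401123047) [455.1 255.5  84. ]
lid top ((332.3450622558594, 231.3732452392578), 13.096902847290039) [453.7 253.9  84. ]
mill [437.4 150.7 150. ]
salt [492.2 200.   88. ]
matc [640.1 215.2   5. ]
[[424.7 311.4  18. ]
 [558.  289.1  18. ]
 [522.1  84.6  18. ]
 [389.4 110.7  18. ]] [473.55 198.95  18.  ]
```

```bash
python3 -m creep '[{"x":-26,"y":-2.6,"z":0,"rx":0,"ry":0,"rz":0,"hand":85},{"x":-26,"y":-2.6,"z":10,"rx":0,"ry":0,"rz":0,"hand":85},{"x":0,"y":0,"z":30,"rx":0,"ry":0,"rz":0,"hand":85},{"x":0,"y":0,"z":35,"rx":0,"ry":0,"rz":0,"hand":85},{"x":0,"y":0,"z":35,"rx":0,"ry":0,"rz":0,"hand":85},{"x":0,"y":0,"z":30,"rx":0,"ry":0,"rz":0,"hand":85},{"x":0,"y":0,"z":25,"rx":0,"ry":0,"rz":0,"hand":85},{"x":0,"y":0,"z":17.5,"rx":0,"ry":0,"rz":0,"hand":85},{"x":0,"y":0,"z":10,"rx":0,"ry":0,"rz":0,"hand":85},{"x":0,"y":0,"z":0,"rx":0,"ry":0,"rz":0,"hand":85},{"x":0,"y":0,"z":0,"rx":0,"ry":0,"rz":0,"hand":85}]'
python3 - <<'E'
from h import *
to((436.8,149.8,108),1.403)
E
```

```text
clock: 4.38
eef_pos: [437.2, 150.0, 108.7]
tcp_rot: [3.141, -0.0, 1.401]
contact_force: [-0.2, 0.1, -0.6]
opening: 0.994
grasp_force: 0.0
t 4.375 pos [437.2 150.  108.7] rpy [ 3.141 -0.     1.401] F [-0.2  0.1 -0.6] open 0.994 grip 0.0
shift [-0.3 -0.4  0.7] ('turn', array([ 0.001, -0.   , -0.002]))
```

```bash
python3 -m creep '[{"x":0,"y":0,"z":0,"rx":0,"ry":0,"rz":0,"hand":54},{"x":0,"y":0,"z":0,"rx":0,"ry":0,"rz":0,"hand":54},{"x":0,"y":0,"z":0,"rx":0,"ry":0,"rz":0,"hand":54},{"x":0,"y":0,"z":0,"rx":0,"ry":0,"rz":0,"hand":40},{"x":0,"y":0,"z":0,"rx":0,"ry":0,"rz":0,"hand":40},{"x":0,"y":0,"z":0,"rx":0,"ry":0,"rz":0,"hand":40},{"x":0,"y":0,"z":0,"rx":0,"ry":0,"rz":0,"hand":40}]' 45; python3 -m creep '[{"x":0,"y":0,"z":-3,"rx":0,"ry":0,"rz":0,"hand":40},{"x":0,"y":0,"z":-7,"rx":0,"ry":0,"rz":0,"hand":40},{"x":0,"y":0,"z":-20,"rx":0,"ry":0,"rz":0,"hand":40},{"x":0,"y":0,"z":-30,"rx":0,"ry":0,"rz":0,"hand":40},{"x":0,"y":0,"z":-30,"rx":0,"ry":0,"rz":0,"hand":40},{"x":0,"y":0,"z":-30,"rx":0,"ry":0,"rz":0,"hand":40},{"x":0,"y":0,"z":-10,"rx":0,"ry":0,"rz":0,"hand":40},{"x":0,"y":0,"z":0,"rx":0,"ry":0,"rz":0,"hand":40}]'
python3 - <<'E'
from h import *
to((637,165,238),None)
m=np.array([638.5,211])
E
```

```text
clock: 5.25
eef_pos: [437.2, 150.0, 108.6]
tcp_rot: [3.141, -0.0, 1.401]
contact_force: [-0.5, -0.0, 6.9]
opening: 0.542
grasp_force: 45.2
clock: 6.25
eef_pos: [436.8, 149.9, 238.2]
tcp_rot: [3.141, -0.0, 1.401]
contact_force: [-0.6, 0.0, -2.1]
opening: 0.543
grasp_force: 46.6
t 6.25 pos [436.8 149.9 238.2] rpy [ 3.141 -0.     1.401] F [-0.6  0.  -2.1] open 0.543 grip 46.56666351565946
shift [ 48.8 194.8   0.3]
```

```bash
python3 -m creep '[{"x":4.9,"y":15,"z":0,"rx":0,"ry":0,"rz":0,"hand":40},{"x":9,"y":30,"z":0,"rx":0,"ry":0,"rz":0,"hand":40},{"x":9,"y":35,"z":0,"rx":0,"ry":0,"rz":0,"hand":40},{"x":9,"y":35,"z":0,"rx":0,"ry":0,"rz":0,"hand":40},{"x":9,"y":35,"z":0,"rx":0,"ry":0,"rz":0,"hand":40},{"x":5.9,"y":30,"z":0,"rx":0,"ry":0,"rz":0,"hand":40},{"x":3,"y":14.8,"z":0,"rx":0,"ry":0,"rz":0,"hand":40},{"x":0,"y":0,"z":0,"rx":0,"ry":0,"rz":0,"hand":40},{"x":0,"y":0,"z":20,"rx":0,"ry":0,"rz":0,"hand":40},{"x":0,"y":0,"z":30,"rx":0,"ry":0,"rz":0,"hand":40},{"x":0,"y":0,"z":30,"rx":0,"ry":0,"rz":0,"hand":40},{"x":0,"y":0,"z":25,"rx":0,"ry":0,"rz":0,"hand":40},{"x":0,"y":0,"z":15,"rx":0,"ry":0,"rz":0,"hand":40},{"x":0,"y":0,"z":5,"rx":0,"ry":0,"rz":0,"hand":40},{"x":0,"y":0,"z":2,"rx":0,"ry":0,"rz":0,"hand":40},{"x":0,"y":0,"z":0,"rx":0,"ry":0,"rz":0,"hand":40},{"x":0,"y":0,"z":0,"rx":0,"ry":0,"rz":0,"hand":40}]'
```

```text
clock: 8.38
eef_pos: [637.6, 166.1, 111.8]
tcp_rot: [3.14, -0.0, 1.401]
contact_force: [-0.3, 0.5, -1.7]
opening: 0.54
grasp_force: 46.8
```

```bash
python3 -m creep '[{"x":0,"y":0,"z":2,"rx":0,"ry":0,"rz":0,"hand":40},{"x":0,"y":0,"z":1,"rx":0,"ry":0,"rz":0,"hand":40},{"x":0,"y":0,"z":0.7,"rx":0,"ry":0,"rz":0,"hand":40},{"x":0,"y":0,"z":0,"rx":0,"ry":0,"rz":0,"hand":40}]'
```

```text
clock: 8.88
eef_pos: [637.3, 166.1, 107.8]
tcp_rot: [3.141, -0.0, 1.401]
contact_force: [-0.3, 0.7, 3.6]
opening: 0.54
grasp_force: 47.2
```

```bash
python3 -m creep '[{"x":0,"y":0,"z":0,"rx":0,"ry":0,"rz":0,"hand":58},{"x":0,"y":0,"z":0,"rx":0,"ry":0,"rz":0,"hand":65},{"x":0,"y":0,"z":0,"rx":0,"ry":0,"rz":0,"hand":85},{"x":0,"y":0,"z":0,"rx":0,"ry":0,"rz":0,"hand":85},{"x":0,"y":0,"z":-10,"rx":0,"ry":0,"rz":0,"hand":85},{"x":0,"y":0,"z":-30,"rx":0,"ry":0,"rz":0,"hand":85},{"x":0,"y":0,"z":-35,"rx":0,"ry":0,"rz":0,"hand":85},{"x":0,"y":0,"z":-20,"rx":0,"ry":0,"rz":0,"hand":85},{"x":0,"y":0,"z":0,"rx":0,"ry":0,"rz":0,"hand":85}]'
python3 - <<'E'
from h import *
to((454.7,254.2,203),1.403)
E
```

```text
clock: 10.0
eef_pos: [638.0, 166.2, 204.1]
tcp_rot: [3.139, -0.001, 1.401]
contact_force: [-0.8, 0.6, -0.8]
opening: 0.999
grasp_force: 0.0
t 10.0 pos [638.  166.2 204.1] rpy [ 3.139e+00 -1.000e-03  1.401e+00] F [-0.8  0.6 -0.8] open 0.999 grip 0.0
shift [  55.7 -195.6    0.7] ('turn', array([ 0.003, -0.001, -0.002]))
```

```bash
python3 -m creep '[{"x":5.7,"y":-18,"z":0,"rx":0,"ry":0,"rz":0,"hand":85},{"x":10,"y":-35,"z":0,"rx":0,"ry":0,"rz":0,"hand":85},{"x":10,"y":-35,"z":0,"rx":0,"ry":0,"rz":0,"hand":85},{"x":10,"y":-35,"z":0,"rx":0,"ry":0,"rz":0,"hand":85},{"x":10,"y":-35,"z":0,"rx":0,"ry":0,"rz":0,"hand":85},{"x":7,"y":-26,"z":0,"rx":0,"ry":0,"rz":0,"hand":85},{"x":3,"y":-11.6,"z":0,"rx":0,"ry":0,"rz":0,"hand":85},{"x":0,"y":0,"z":0,"rx":0,"ry":0,"rz":0,"hand":85},{"x":0,"y":0,"z":0,"rx":0,"ry":0,"rz":0,"hand":85}]'
python3 - <<'E'
from h import *
to((454.7,254.2,33),1.403)
c=get_calibration("wrist");im=grab_frame("wrist");t=grab_frame("top")
m=cv2.inRange(cv2.cvtColor(im,cv2.COLOR_RGB2HSV),(50,100,30),(80,255,255))
k=max(cv2.findContours(m,0,2)[0],key=cv2.contourArea);e=cv2.minEnclosingCircle(k);print("lid",e,ray("wrist",e[0],84,c))
a=cv2.resize(im,(800,500));save(np.vstack([cv2.resize(im,(480,300)),cv2.resize(t[120:260,250:474],(480,300))]),"m1")
print("mill pred",proj("top",(637.3,166.1,149)))
E
```

```text
clock: 11.12
eef_pos: [454.3, 253.8, 202.2]
tcp_rot: [3.141, 0.0, 1.401]
contact_force: [1.1, 0.1, 0.3]
opening: 0.996
grasp_force: 0.0
t 11.125 pos [454.3 253.8 202.2] rpy [3.141 0.    1.401] F [1.1 0.1 0.3] open 0.996 grip 0.0
shift [  0.5   0.3 169.2] ('turn', array([ 0.   ,  0.   , -0.002]))
lid ((318.13067626953125, 198.32797241210938), 36.68073654174805) [454.9 255.9  84. ]
mill pred [370.3 150.1]
```

View pics/m1.png

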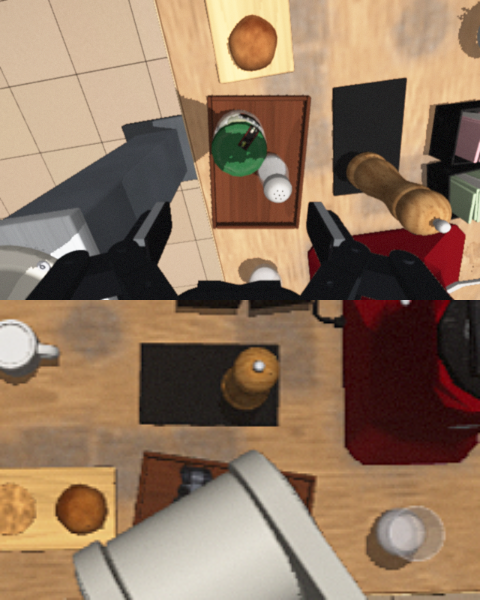

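The mill stands upright on the mat, with its button at (258,367) in the lower panel as predicted. I left out the 6 mm stand floor in the heights, so I'll recompute with it.

Run:
```python
from h import *
import json
f=lambda x,y:(230+x/3.3,130+y/3.3)
g=lambda x,y:(220+x/3,150+y/3)
c1={k:np.array(v) for k,v in json.load(open("w1.json")).items()};h=lambda x,y:(x/1.25,y/1.25)
for n,p,q,r,z in [("mill",(497,362),(199,273),(391.5,298.5),156),("jar",(339,335),(159,217),(392,155.1),90),("salt",(412,281),(242,243),(443,211),94)]:
    print(n,ray("top",f(*p),z),ray("scene",g(*q),z),ray("wrist",h(*r),z,c1))
print(ray("top",(332.35,231.37),90), "jar wrist now",ray("wrist",(318.1,198.3),90))
```

```text
mill [435.9 149.8 156. ] [435.4 145.2 156. ] [438.  153.5 156. ]
jar [453.6 253.2  90. ] [453.6 249.3  90. ] [455.2 256.1  90. ]
salt [491.3 199.9  94. ] [493.5 193.5  94. ] [491.7 201.4  94. ]
[454.  254.1  90. ] jar wrist now [455.3 257.7  90. ]
```

```bash
python3 -m creep '[{"x":0,"y":0,"z":15,"rx":0,"ry":0,"rz":0,"hand":85},{"x":0,"y":0,"z":30,"rx":0,"ry":0,"rz":0,"hand":85},{"x":0,"y":0,"z":30,"rx":0,"ry":0,"rz":0,"hand":85},{"x":0,"y":0,"z":30,"rx":0,"ry":0,"rz":0,"hand":85},{"x":0,"y":0,"z":25,"rx":0,"ry":0,"rz":0,"hand":85},{"x":0,"y":0,"z":20,"rx":0,"ry":0,"rz":0,"hand":85},{"x":0,"y":0,"z":12,"rx":0,"ry":0,"rz":0,"hand":85},{"x":0,"y":0,"z":7,"rx":0,"ry":0,"rz":0,"hand":85},{"x":0,"y":0,"z":0,"rx":0,"ry":0,"rz":0,"hand":85},{"x":0,"y":0,"z":0,"rx":0,"ry":0,"rz":0,"hand":85}]' && python3 -m creep '[{"x":0,"y":0,"z":0,"rx":0,"ry":0,"rz":0,"hand":76},{"x":0,"y":0,"z":0,"rx":0,"ry":0,"rz":0,"hand":72},{"x":0,"y":0,"z":0,"rx":0,"ry":0,"rz":0,"hand":60},{"x":0,"y":0,"z":0,"rx":0,"ry":0,"rz":0,"hand":60},{"x":0,"y":0,"z":0,"rx":0,"ry":0,"rz":0,"hand":60},{"x":0,"y":0,"z":0,"rx":0,"ry":0,"rz":0,"hand":60}]' 45
```

```text
clock: 12.48
eef_pos: [454.2, 254.2, 33.9]
tcp_rot: [3.141, -0.001, 1.401]
contact_force: [-0.3, -0.1, 0.7]
opening: 0.99
grasp_force: 0.0
clock: 13.22
eef_pos: [454.2, 254.1, 34.1]
tcp_rot: [3.141, -0.001, 1.401]
contact_force: [-1.8, -1.2, 8.1]
opening: 0.76
grasp_force: 48.5
```

```bash
python3 -m creep '[{"x":0,"y":0,"z":-3,"rx":0,"ry":0,"rz":0,"hand":60},{"x":0,"y":0,"z":-7,"rx":0,"ry":0,"rz":0,"hand":60},{"x":0,"y":0,"z":-20,"rx":0,"ry":0,"rz":0,"hand":60},{"x":0,"y":0,"z":-30,"rx":0,"ry":0,"rz":0,"hand":60},{"x":0,"y":0,"z":-30,"rx":0,"ry":0,"rz":0,"hand":60},{"x":0,"y":0,"z":-20,"rx":0,"ry":0,"rz":0,"hand":60},{"x":0,"y":0,"z":0,"rx":0,"ry":0,"rz":0,"hand":60},{"x":3.4,"y":18,"z":0,"rx":0,"ry":0,"rz":0,"hand":60},{"x":6,"y":35,"z":0,"rx":0,"ry":0,"rz":0,"hand":60},{"x":6,"y":35,"z":0,"rx":0,"ry":0,"rz":0,"hand":60},{"x":6,"y":35,"z":0,"rx":0,"ry":0,"rz":0,"hand":60},{"x":6,"y":35,"z":0,"rx":0,"ry":0,"rz":0,"hand":60},{"x":4,"y":20,"z":0,"rx":0,"ry":0,"rz":0,"hand":60},{"x":0,"y":5,"z":0,"rx":0,"ry":0,"rz":0,"hand":60},{"x":0,"y":0,"z":0,"rx":0,"ry":0,"rz":0,"hand":60},{"x":0,"y":0,"z":0,"rx":0,"ry":0,"rz":0,"hand":60}]'
python3 - <<'E'
from h import *
to((640,254.5,33.5),1.403)
c=get_calibration("wrist");save(grab_frame("wrist"),"w5")
E
```

```text
clock: 15.22
eef_pos: [638.5, 253.8, 142.9]
tcp_rot: [-3.141, 0.001, 1.401]
contact_force: [0.6, -0.4, -2.1]
opening: 0.762
grasp_force: 50.9
t 15.225 pos [638.5 253.8 142.9] rpy [-3.141e+00  1.000e-03  1.401e+00] F [ 0.6 -0.4 -2.1] open 0.762 grip 50.94438042026013
shift [  1.    1.4 109.4] ('turn', array([-0.001,  0.001, -0.002]))
```

View pics/w5.png

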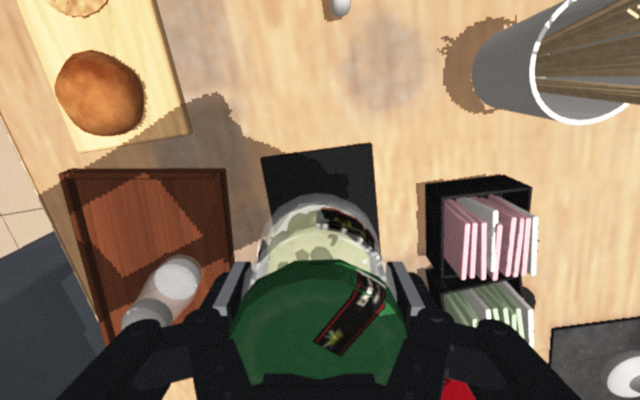

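The jar is held squarely above the mat, whose far edge runs from (265,157) to (372,145). Lowering it now.

```bash
python3 -m creep '[{"x":0.5,"y":1.4,"z":15,"rx":0,"ry":0,"rz":0,"hand":60},{"x":0,"y":0,"z":30,"rx":0,"ry":0,"rz":0,"hand":60},{"x":0,"y":0,"z":30,"rx":0,"ry":0,"rz":0,"hand":60},{"x":0,"y":0,"z":18,"rx":0,"ry":0,"rz":0,"hand":60},{"x":0,"y":0,"z":8,"rx":0,"ry":0,"rz":0,"hand":60},{"x":0,"y":0,"z":4,"rx":0,"ry":0,"rz":0,"hand":60},{"x":0,"y":0,"z":2,"rx":0,"ry":0,"rz":0,"hand":60},{"x":0,"y":0,"z":1.4,"rx":0,"ry":0,"rz":0,"hand":60},{"x":0,"y":0,"z":0,"rx":0,"ry":0,"rz":0,"hand":60},{"x":0,"y":0,"z":0,"rx":0,"ry":0,"rz":0,"hand":60}]'
```

```text
clock: 16.52
eef_pos: [641.1, 254.3, 35.3]
tcp_rot: [3.141, -0.0, 1.401]
contact_force: [0.2, -0.4, -2.7]
opening: 0.755
grasp_force: 50.9
```

```bash
python3 -m creep '[{"x":0,"y":0,"z":1.2,"rx":0,"ry":0,"rz":0,"hand":60},{"x":0,"y":0,"z":0.8,"rx":0,"ry":0,"rz":0,"hand":60},{"x":0,"y":0,"z":0,"rx":0,"ry":0,"rz":0,"hand":60}]' && python3 -m creep '[{"x":0,"y":0,"z":0,"rx":0,"ry":0,"rz":0,"hand":72},{"x":0,"y":0,"z":0,"rx":0,"ry":0,"rz":0,"hand":78},{"x":0,"y":0,"z":0,"rx":0,"ry":0,"rz":0,"hand":85},{"x":0,"y":0,"z":0,"rx":0,"ry":0,"rz":0,"hand":85},{"x":0,"y":0,"z":-15,"rx":0,"ry":0,"rz":0,"hand":85},{"x":0,"y":0,"z":-30,"rx":0,"ry":0,"rz":0,"hand":85},{"x":0,"y":0,"z":-35,"rx":0,"ry":0,"rz":0,"hand":85},{"x":0,"y":0,"z":-35,"rx":0,"ry":0,"rz":0,"hand":85},{"x":0,"y":0,"z":-35,"rx":0,"ry":0,"rz":0,"hand":85},{"x":0,"y":0,"z":0,"rx":0,"ry":0,"rz":0,"hand":85}]';  python3 - <<'E'
from h import *
to((492,198,183),1.403)
E
```

```text
clock: 16.9
eef_pos: [640.9, 254.2, 33.3]
tcp_rot: [3.142, 0.0, 1.401]
contact_force: [-1.8, -0.2, 0.8]
opening: 0.756
grasp_force: 51.3
clock: 18.15
eef_pos: [642.9, 255.0, 187.7]
tcp_rot: [3.136, -0.004, 1.401]
contact_force: [0.0, -0.1, -0.3]
opening: 0.995
grasp_force: 0.0
t 18.15 pos [642.9 255.  187.7] rpy [ 3.136 -0.004  1.401] F [ 0.  -0.1 -0.3] open 0.995 grip 0.0
shift [ -81.8 -139.1    3.6] ('turn', array([ 0.006, -0.004, -0.002]))
```

```bash
python3 -m creep '[{"x":-6,"y":-15,"z":0,"rx":0,"ry":0,"rz":0,"hand":85},{"x":-17,"y":-28,"z":0,"rx":0,"ry":0,"rz":0,"hand":85},{"x":-17,"y":-28,"z":0,"rx":0,"ry":0,"rz":0,"hand":85},{"x":-17,"y":-28,"z":0,"rx":0,"ry":0,"rz":0,"hand":85},{"x":-16,"y":-25,"z":0,"rx":0,"ry":0,"rz":0,"hand":85},{"x":-8,"y":-14,"z":0,"rx":0,"ry":0,"rz":0,"hand":85},{"x":0,"y":0,"z":0,"rx":0,"ry":0,"rz":0,"hand":85},{"x":0,"y":0,"z":0,"rx":0,"ry":0,"rz":0,"hand":85}]';  python3 - <<'E'
from h import *
to((492,198,33),1.403)
import json
w=get_calibration("wrist");a=grab_frame("wrist");s=grab_frame("scene")
json.dump({k:v.tolist() for k,v in w.items()},open("w2.json","w"))
b=cv2.resize(s[180:330,230:410],(480,400),interpolation=cv2.INTER_CUBIC)
d=cv2.resize(a[150:400,190:490],(480,400),interpolation=cv2.INTER_CUBIC)
# crop mapping: wrist u=190+x*.625, v=150+y*.625 ; scene u=230+x*.375, v=180+(y)*.375
save(np.hstack([d[:, :400],b[:,:400]]),"m2")
E
```

```text
clock: 19.15
eef_pos: [492.3, 198.2, 183.2]
tcp_rot: [3.141, -0.001, 1.401]
contact_force: [0.6, -0.5, 0.7]
opening: 0.994
grasp_force: 0.0
t 19.15 pos [492.3 198.2 183.2] rpy [ 3.141e+00 -1.000e-03  1.401e+00] F [ 0.6 -0.5  0.7] open 0.994 grip 0.0
shift [ -0.3  -0.4 150.2] ('turn', array([ 0.001, -0.001, -0.002]))
```

View pics/m2.png

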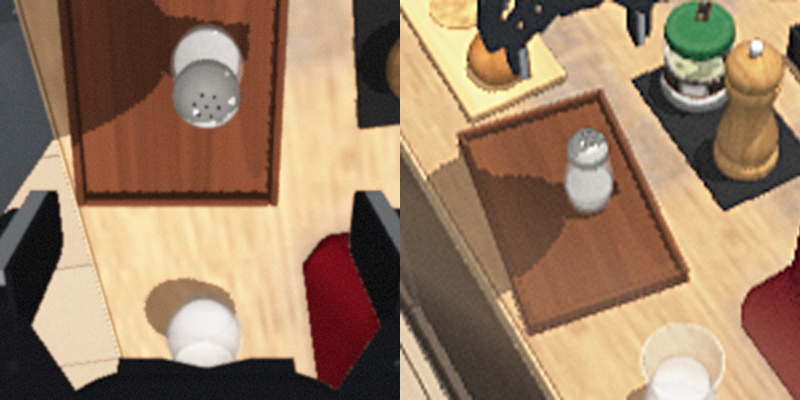

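The salt's cap is at (207,94) in the left panel, midway between the finger pads (about 55 and 360). The mill and jar stand upright on the mat.

Run:
```python
from h import *
import json
c={k:np.array(v) for k,v in json.load(open("w2.json")).items()}
W=lambda x,y:(190+x*.625,150+y*.625); S=lambda x,y:(230+(x-400)*.375,180+y*.375)
print("cap",ray("wrist",W(207,94),88,c),ray("scene",S(588,146),88))
print("foot far edge wrist",ray("wrist",W(207,27),8,c),"foot near edge scene",ray("scene",S(590,213),8), ray("scene",S(566,190),12),ray("scene",S(613,190),12))
```

```text
cap [493.7 199.   88. ] [490.1 188.7  88. ]
foot far edge wrist [496.8 214.8   8. ] foot near edge scene [482.8 178.    8. ] [475.5 207.2  12. ] [510.6 186.   12. ]
```

```bash
python3 -m creep '[{"x":-0.5,"y":0,"z":15,"rx":0,"ry":0,"rz":0,"hand":85},{"x":0,"y":0,"z":30,"rx":0,"ry":0,"rz":0,"hand":85},{"x":0,"y":0,"z":30,"rx":0,"ry":0,"rz":0,"hand":85},{"x":0,"y":0,"z":30,"rx":0,"ry":0,"rz":0,"hand":85},{"x":0,"y":0,"z":25,"rx":0,"ry":0,"rz":0,"hand":85},{"x":0,"y":0,"z":18,"rx":0,"ry":0,"rz":0,"hand":85},{"x":0,"y":0,"z":10,"rx":0,"ry":0,"rz":0,"hand":85},{"x":0,"y":0,"z":0,"rx":0,"ry":0,"rz":0,"hand":85},{"x":0,"y":0,"z":0,"rx":0,"ry":0,"rz":0,"hand":60},{"x":0,"y":0,"z":0,"rx":0,"ry":0,"rz":0,"hand":55},{"x":0,"y":0,"z":0,"rx":0,"ry":0,"rz":0,"hand":50},{"x":0,"y":0,"z":0,"rx":0,"ry":0,"rz":0,"hand":45},{"x":0,"y":0,"z":0,"rx":0,"ry":0,"rz":0,"hand":30},{"x":0,"y":0,"z":0,"rx":0,"ry":0,"rz":0,"hand":30},{"x":0,"y":0,"z":0,"rx":0,"ry":0,"rz":0,"hand":30},{"x":0,"y":0,"z":0,"rx":0,"ry":0,"rz":0,"hand":30}]' 30
python3 -m creep '[{"x":0,"y":0,"z":-3,"rx":0,"ry":0,"rz":0,"hand":30},{"x":0,"y":0,"z":-7,"rx":0,"ry":0,"rz":0,"hand":30},{"x":0,"y":0,"z":-20,"rx":0,"ry":0,"rz":0,"hand":30},{"x":0,"y":0,"z":-30,"rx":0,"ry":0,"rz":0,"hand":30},{"x":0,"y":0,"z":-30,"rx":0,"ry":0,"rz":0,"hand":30},{"x":0,"y":0,"z":-10,"rx":0,"ry":0,"rz":0,"hand":30},{"x":0,"y":0,"z":0,"rx":0,"ry":0,"rz":0,"hand":30}]'
python3 - <<'E'
from h import *
to((491.5,449.5,125),1.403)
E
```

```text
clock: 21.25
eef_pos: [491.7, 197.4, 25.6]
tcp_rot: [3.141, -0.001, 1.401]
contact_force: [-0.3, -0.7, 7.4]
opening: 0.484
grasp_force: 29.5
clock: 22.12
eef_pos: [491.3, 197.3, 125.2]
tcp_rot: [3.141, -0.0, 1.401]
contact_force: [-0.5, 1.1, -1.8]
opening: 0.483
grasp_force: 30.7
t 22.125 pos [491.3 197.3 125.2] rpy [ 3.141 -0.     1.401] F [-0.5  1.1 -1.8] open 0.483 grip 30.67125395871699
shift [248.6 -42.4   0.3] ('turn', array([ 0.001, -0.   , -0.002]))
```

```bash
python3 -m creep '[{"x":12,"y":-2,"z":0,"rx":0,"ry":0,"rz":0,"hand":30},{"x":30,"y":-5,"z":0,"rx":0,"ry":0,"rz":0,"hand":30},{"x":35,"y":-6,"z":0,"rx":0,"ry":0,"rz":0,"hand":30},{"x":35,"y":-6,"z":0,"rx":0,"ry":0,"rz":0,"hand":30},{"x":35,"y":-6,"z":0,"rx":0,"ry":0,"rz":0,"hand":30},{"x":35,"y":-6,"z":0,"rx":0,"ry":0,"rz":0,"hand":30},{"x":33,"y":-6,"z":0,"rx":0,"ry":0,"rz":0,"hand":30},{"x":22,"y":-4,"z":0,"rx":0,"ry":0,"rz":0,"hand":30},{"x":11.6,"y":-1.4,"z":0,"rx":0,"ry":0,"rz":0,"hand":30},{"x":0,"y":0,"z":0,"rx":0,"ry":0,"rz":0,"hand":30},{"x":0,"y":0,"z":0,"rx":0,"ry":0,"rz":0,"hand":30}]'
python3 - <<'E'
from h import *
to((491.5,449.5,37),1.403)
import json
w=get_calibration("wrist");a=grab_frame("wrist");s=grab_frame("scene");t=grab_frame("top")
json.dump({k:v.tolist() for k,v in w.items()},open("w3.json","w"))
d=cv2.resize(a[100:400,190:490],(400,400),interpolation=cv2.INTER_CUBIC) # u=190+x*.75, v=100+y*.75
b=cv2.resize(t[180:260,220:300],(400,400),interpolation=cv2.INTER_CUBIC) # u=220+x*.2
save(np.hstack([d,b]),"m3")
E
```

```text
clock: 23.5
eef_pos: [491.4, 448.4, 124.8]
tcp_rot: [-3.141, 0.001, 1.4]
contact_force: [-0.5, 0.2, -1.0]
opening: 0.479
grasp_force: 30.7
t 23.5 pos [491.4 448.4 124.8] rpy [-3.141e+00  1.000e-03  1.400e+00] F [-0.5  0.2 -1. ] open 0.479 grip 30.67073095589876
shift [ 1.2 -0.  87.8] ('turn', array([-0.   ,  0.001, -0.003]))
```

View pics/m3.png

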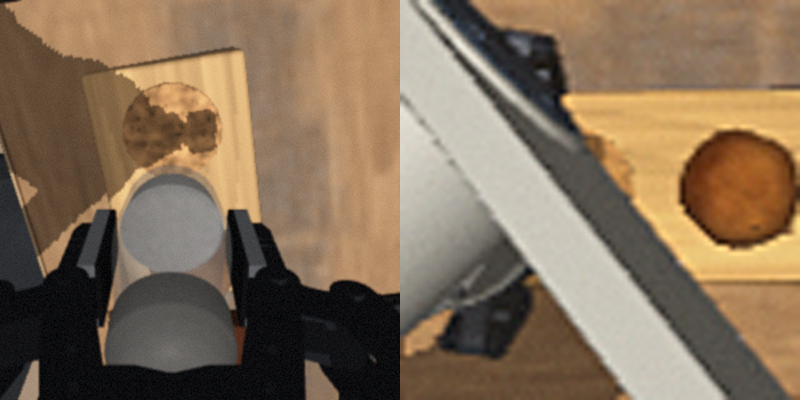

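Run:
```python
from h import *
import json
c={k:np.array(v) for k,v in json.load(open("w3.json")).items()}
W=lambda x,y:(190+x*.75,100+y*.75)
print("foot far",ray("wrist",W(171,163),107,c),"coaster far/l/r",ray("wrist",W(173,82),17,c),ray("wrist",W(124,128),17,c),ray("wrist",W(222,126),17,c))
B=[ray("wrist",W(*p),14,c) for p in [(84,75),(240,50)]];print("board far corners",B)
t=cv2.imread("pics/top0.png")[:,:,::-1]
# coaster: darker/less saturated than board in first top frame
m=cv2.inRange(cv2.cvtColor(t,cv2.COLOR_RGB2HSV),(8,60,60),(19,255,255));k=np.zeros_like(m);k[200:236,240:270]=m[200:236,240:270]
for q in cv2.findContours(cv2.morphologyEx(k,3,np.ones((3,3))),0,2)[0]:
  if cv2.contourArea(q)>40:
    e=cv2.minEnclosingCircle(q);print(e,ray("top",e[0],17))
```

```text
foot far [495.1 469.2 107. ] coaster far/l/r [498.8 483.6  17. ] [464.4 460.6  17. ] [523.8 451.7  17. ]
board far corners [array([447.3, 496.1,  14. ]), array([540.4, 495. ,  14. ])]
((254.5, 217.5), 22.726736068725586) [490.9 450.6  17. ]
```

```bash
python3 -m creep '[{"x":2.6,"y":0,"z":10,"rx":0,"ry":0,"rz":0,"hand":30},{"x":0,"y":0,"z":25,"rx":0,"ry":0,"rz":0,"hand":30},{"x":0,"y":0,"z":25,"rx":0,"ry":0,"rz":0,"hand":30},{"x":0,"y":0,"z":14,"rx":0,"ry":0,"rz":0,"hand":30},{"x":0,"y":0,"z":8,"rx":0,"ry":0,"rz":0,"hand":30},{"x":0,"y":0,"z":3,"rx":0,"ry":0,"rz":0,"hand":30},{"x":0,"y":0,"z":1,"rx":0,"ry":0,"rz":0,"hand":30},{"x":0,"y":0,"z":0,"rx":0,"ry":0,"rz":0,"hand":30},{"x":0,"y":0,"z":0,"rx":0,"ry":0,"rz":0,"hand":30}]'
python3 - <<'E'
from h import *
to((491.5,451,36.6),1.403)
s=grab_frame("scene");save(s,"s4",(220,150,330,230),5)
print(proj("scene",(491,450,17)))
E
```

```text
clock: 24.78
eef_pos: [492.1, 452.2, 39.5]
tcp_rot: [3.141, -0.001, 1.401]
contact_force: [-0.2, -0.1, -1.3]
opening: 0.484
grasp_force: 30.7
t 24.775 pos [492.1 452.2  39.5] rpy [ 3.141e+00 -1.000e-03  1.401e+00] F [-0.2 -0.1 -1.3] open 0.484 grip 30.670211403630674
shift [-1.3 -0.4  2.9] ('turn', array([ 0.   , -0.001, -0.002]))
[252.4 181.4]
```

View pics/s4.png

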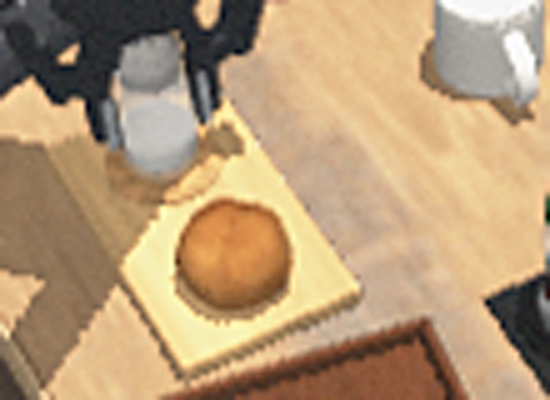

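The foot hovers centred over the coaster, which the crop shows at about (162,157). Lower the last 3 mm, release and rise.

```bash
python3 -m creep '[{"x":-0.6,"y":0,"z":1.5,"rx":0,"ry":0,"rz":0,"hand":30},{"x":0,"y":0,"z":1.2,"rx":0,"ry":0,"rz":0,"hand":30},{"x":0,"y":0,"z":0,"rx":0,"ry":0,"rz":0,"hand":30},{"x":0,"y":0,"z":0,"rx":0,"ry":0,"rz":0,"hand":30}]' && python3 -m creep '[{"x":0,"y":0,"z":0,"rx":0,"ry":0,"rz":0,"hand":48},{"x":0,"y":0,"z":0,"rx":0,"ry":0,"rz":0,"hand":52},{"x":0,"y":0,"z":0,"rx":0,"ry":0,"rz":0,"hand":58},{"x":0,"y":0,"z":0,"rx":0,"ry":0,"rz":0,"hand":70},{"x":0,"y":0,"z":0,"rx":0,"ry":0,"rz":0,"hand":70},{"x":0,"y":0,"z":-15,"rx":0,"ry":0,"rz":0,"hand":70},{"x":0,"y":0,"z":-30,"rx":0,"ry":0,"rz":0,"hand":85},{"x":0,"y":0,"z":-40,"rx":0,"ry":0,"rz":0,"hand":85},{"x":0,"y":0,"z":-40,"rx":0,"ry":0,"rz":0,"hand":85},{"x":0,"y":0,"z":-25,"rx":0,"ry":0,"rz":0,"hand":85},{"x":0,"y":0,"z":0,"rx":0,"ry":0,"rz":0,"hand":85}]'
python3 - <<'E'
from h import *
to((641,254.3,190),1.403)
E
```

```text
clock: 25.32
eef_pos: [491.8, 451.4, 36.7]
tcp_rot: [3.142, -0.0, 1.401]
contact_force: [-1.1, -2.5, 6.0]
opening: 0.482
grasp_force: 31.2
clock: 26.7
eef_pos: [492.9, 452.5, 189.7]
tcp_rot: [3.138, -0.004, 1.401]
contact_force: [0.1, -0.8, -0.6]
opening: 0.995
grasp_force: 0.0
t 26.7 pos [492.9 452.5 189.7] rpy [ 3.138 -0.004  1.401] F [ 0.1 -0.8 -0.6] open 0.995 grip 0.0
shift [-170.3  179.5   -0.4] ('turn', array([ 0.003, -0.004, -0.002]))
```

```bash
python3 -m creep '[{"x":-10.3,"y":9.5,"z":0,"rx":0,"ry":0,"rz":0,"hand":85},{"x":-25,"y":25,"z":0,"rx":0,"ry":0,"rz":0,"hand":85},{"x":-30,"y":32,"z":0,"rx":0,"ry":0,"rz":0,"hand":85},{"x":-30,"y":32,"z":0,"rx":0,"ry":0,"rz":0,"hand":85},{"x":-30,"y":32,"z":0,"rx":0,"ry":0,"rz":0,"hand":85},{"x":-25,"y":28,"z":0,"rx":0,"ry":0,"rz":0,"hand":85},{"x":-15,"y":16,"z":0,"rx":0,"ry":0,"rz":0,"hand":85},{"x":-5,"y":5,"z":0,"rx":0,"ry":0,"rz":0,"hand":85},{"x":0,"y":0,"z":0,"rx":0,"ry":0,"rz":0,"hand":85},{"x":0,"y":0,"z":0,"rx":0,"ry":0,"rz":0,"hand":85}]'
python3 - <<'E'
from h import *
to((641,254.3,33.3),1.403)
s=grab_frame("scene");t=grab_frame("top")
b=cv2.resize(t[190:250,230:310],(533,400),interpolation=cv2.INTER_CUBIC)
d=cv2.resize(s[150:230,220:270],(250,400),interpolation=cv2.INTER_CUBIC)
save(np.hstack([d,b]),"m5")  # scene u=220+x/5,v=150+y/5; top u=230+(x-250)*.15, v=190+y*.15
E
```

```text
clock: 27.95
eef_pos: [639.1, 254.2, 186.2]
tcp_rot: [-3.141, -0.0, 1.402]
contact_force: [-0.2, -0.4, -0.9]
opening: 1.0
grasp_force: 0.0
t 27.95 pos [639.1 254.2 186.2] rpy [-3.141 -0.     1.402] F [-0.2 -0.4 -0.9] open 1.0 grip 0.0
shift [  0.4   1.9 152.9] ('turn', array([-0.   , -0.   , -0.001]))
```

View pics/m5.png

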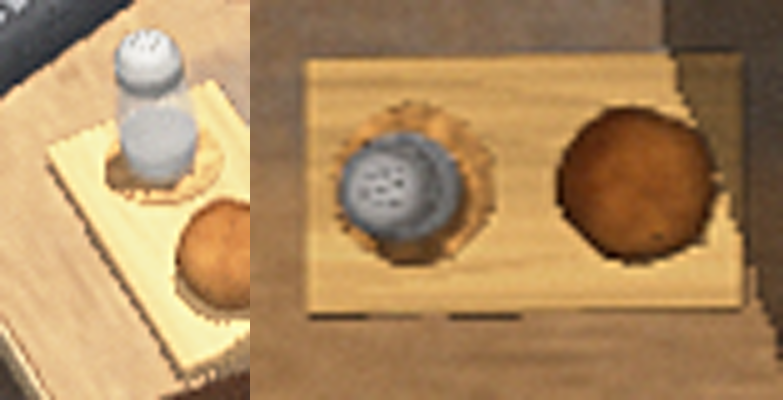

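The salt stands upright on the coaster: its cap is at (385,187) and the coaster at (416,184) in the right panel. I'll check the offset numerically.

Run:
```python
from h import *
T=lambda x,y:(230+(x-250)*.15,190+y*.15);S=lambda x,y:(220+x/5,150+y/5)
print("coaster",ray("top",T(416,184),17),"cap",ray("top",T(385,187),104),ray("scene",S(147,44),105),"foot right edge",ray("top",T(462,190),30),"expected cap px for centre", (np.array(proj("top",(491,450.5,104)))-[230,190])/.15+[250,0])
print("foot near",ray("scene",S(160,184),19),"coaster near",ray("scene",S(170,203),17),"coaster l/r",ray("scene",S(105,180),17),ray("scene",S(222,155),17))
```

```text
coaster [490.6 449.5  17. ] cap [490.  446.5 104. ] [490.7 444.2 105. ] foot right edge [488. 430.  30.] expected cap px for centre [374.         184.66666667]
foot near [481.3 431.7  19. ] coaster near [480.6 419.   17. ] coaster l/r [458.8 450.7  17. ] [518.5 435.   17. ]
```

The salt sits within about 2 mm of the coaster's centre, with only its natural slight lean. Now for the jar.

```bash
python3 -m creep '[{"x":0,"y":1.5,"z":15,"rx":0,"ry":0,"rz":0,"hand":85},{"x":0,"y":0,"z":30,"rx":0,"ry":0,"rz":0,"hand":85},{"x":0,"y":0,"z":30,"rx":0,"ry":0,"rz":0,"hand":85},{"x":0,"y":0,"z":30,"rx":0,"ry":0,"rz":0,"hand":85},{"x":0,"y":0,"z":22,"rx":0,"ry":0,"rz":0,"hand":85},{"x":0,"y":0,"z":14,"rx":0,"ry":0,"rz":0,"hand":85},{"x":0,"y":0,"z":8,"rx":0,"ry":0,"rz":0,"hand":85},{"x":0,"y":0,"z":3,"rx":0,"ry":0,"rz":0,"hand":85},{"x":0,"y":0,"z":0,"rx":0,"ry":0,"rz":0,"hand":85},{"x":0,"y":0,"z":0,"rx":0,"ry":0,"rz":0,"hand":85}]'
```

```text
clock: 29.3
eef_pos: [641.8, 253.1, 35.1]
tcp_rot: [3.141, -0.001, 1.401]
contact_force: [0.7, 0.1, 0.7]
opening: 0.994
grasp_force: 0.0
```

```bash
python3 -m creep '[{"x":0.9,"y":-1,"z":1.6,"rx":0,"ry":0,"rz":0,"hand":85},{"x":0,"y":0,"z":0,"rx":0,"ry":0,"rz":0,"hand":76},{"x":0,"y":0,"z":0,"rx":0,"ry":0,"rz":0,"hand":72},{"x":0,"y":0,"z":0,"rx":0,"ry":0,"rz":0,"hand":60},{"x":0,"y":0,"z":0,"rx":0,"ry":0,"rz":0,"hand":60},{"x":0,"y":0,"z":0,"rx":0,"ry":0,"rz":0,"hand":60},{"x":0,"y":0,"z":0,"rx":0,"ry":0,"rz":0,"hand":60}]' 45 && python3 -m creep '[{"x":0,"y":0,"z":-3,"rx":0,"ry":0,"rz":0,"hand":60},{"x":0,"y":0,"z":-7,"rx":0,"ry":0,"rz":0,"hand":60},{"x":0,"y":0,"z":-20,"rx":0,"ry":0,"rz":0,"hand":60},{"x":0,"y":0,"z":-30,"rx":0,"ry":0,"rz":0,"hand":60},{"x":0,"y":0,"z":-20,"rx":0,"ry":0,"rz":0,"hand":60},{"x":0,"y":0,"z":0,"rx":0,"ry":0,"rz":0,"hand":60},{"x":0,"y":0,"z":0,"rx":0,"ry":0,"rz":0,"hand":60}]';python3 - <<'E'
from h import *
to((454.2,253.9,113.5),1.401)
E
```

```text
clock: 30.18
eef_pos: [640.8, 254.1, 33.2]
tcp_rot: [3.141, -0.0, 1.401]
contact_force: [-0.3, -1.3, 5.3]
opening: 0.76
grasp_force: 50.6
clock: 31.05
eef_pos: [639.9, 253.8, 112.1]
tcp_rot: [-3.141, 0.0, 1.401]
contact_force: [-0.4, 0.3, -3.4]
opening: 0.762
grasp_force: 50.8
t 31.05 pos [639.9 253.8 112.1] rpy [-3.141  0.     1.401] F [-0.4  0.3 -3.4] open 0.762 grip 50.81467218697071
shift [ -31.3 -183.1   -1.2] ('turn', array([-0.001,  0.   , -0.   ]))
```

```bash
python3 -m creep '[{"x":-3.3,"y":-18,"z":0,"rx":0,"ry":0,"rz":0,"hand":60},{"x":-6,"y":-35,"z":0,"rx":0,"ry":0,"rz":0,"hand":60},{"x":-6,"y":-35,"z":0,"rx":0,"ry":0,"rz":0,"hand":60},{"x":-6,"y":-35,"z":0,"rx":0,"ry":0,"rz":0,"hand":60},{"x":-6,"y":-35,"z":0,"rx":0,"ry":0,"rz":0,"hand":60},{"x":-4,"y":-20,"z":0,"rx":0,"ry":0,"rz":0,"hand":60},{"x":0,"y":-5.1,"z":0,"rx":0,"ry":0,"rz":0,"hand":60},{"x":0,"y":0,"z":10,"rx":0,"ry":0,"rz":0,"hand":60},{"x":0,"y":0,"z":25,"rx":0,"ry":0,"rz":0,"hand":60},{"x":0,"y":0,"z":20,"rx":0,"ry":0,"rz":0,"hand":60},{"x":0,"y":0,"z":10,"rx":0,"ry":0,"rz":0,"hand":60},{"x":0,"y":0,"z":5,"rx":0,"ry":0,"rz":0,"hand":60},{"x":0,"y":0,"z":3,"rx":0,"ry":0,"rz":0,"hand":60},{"x":0,"y":0,"z":0,"rx":0,"ry":0,"rz":0,"hand":60},{"x":0,"y":0,"z":0,"rx":0,"ry":0,"rz":0,"hand":60}]';python3 - <<'E'
from h import *
to((454.2,254.1,34.2),1.401)
E
```

```text
clock: 32.92
eef_pos: [455.0, 254.3, 40.1]
tcp_rot: [3.141, -0.001, 1.401]
contact_force: [-0.2, -0.1, -2.6]
opening: 0.757
grasp_force: 50.9
t 32.925 pos [455.  254.3  40.1] rpy [ 3.141e+00 -1.000e-03  1.401e+00] F [-0.2 -0.1 -2.6] open 0.757 grip 50.86029031779617
shift [-0.3 -0.8  5.9] ('turn', array([ 0.001, -0.001, -0.   ]))
```

```bash
python3 -m creep '[{"x":-0.3,"y":-0.8,"z":3,"rx":0,"ry":0,"rz":0,"hand":60},{"x":0,"y":0,"z":2,"rx":0,"ry":0,"rz":0,"hand":60},{"x":0,"y":0,"z":0.6,"rx":0,"ry":0,"rz":0,"hand":60},{"x":0,"y":0,"z":0,"rx":0,"ry":0,"rz":0,"hand":60}]' && python3 -m creep '[{"x":0,"y":0,"z":0,"rx":0,"ry":0,"rz":0,"hand":72},{"x":0,"y":0,"z":0,"rx":0,"ry":0,"rz":0,"hand":78},{"x":0,"y":0,"z":0,"rx":0,"ry":0,"rz":0,"hand":85},{"x":0,"y":0,"z":0,"rx":0,"ry":0,"rz":0,"hand":85},{"x":0,"y":0,"z":-15,"rx":0,"ry":0,"rz":0,"hand":85},{"x":0,"y":0,"z":-30,"rx":0,"ry":0,"rz":0,"hand":85},{"x":0,"y":0,"z":-40,"rx":0,"ry":0,"rz":0,"hand":85},{"x":0,"y":0,"z":-40,"rx":0,"ry":0,"rz":0,"hand":85},{"x":0,"y":0,"z":-35,"rx":0,"ry":0,"rz":0,"hand":85},{"x":0,"y":0,"z":-15,"rx":0,"ry":0,"rz":0,"hand":85},{"x":0,"y":0,"z":0,"rx":0,"ry":0,"rz":0,"hand":85}]';  python3 - <<'E'
from h import *
to((637.3,166.1,205),1.401)
E
```

```text
clock: 33.42
eef_pos: [453.8, 253.9, 34.2]
tcp_rot: [-3.141, 0.0, 1.401]
contact_force: [-1.5, -0.6, 0.7]
opening: 0.758
grasp_force: 51.3
clock: 34.8
eef_pos: [454.2, 254.1, 210.0]
tcp_rot: [3.14, -0.001, 1.401]
contact_force: [0.1, -0.7, -1.1]
opening: 0.996
grasp_force: 0.0
t 34.8 pos [454.2 254.1 210. ] rpy [ 3.140e+00 -1.000e-03  1.401e+00] F [ 0.1 -0.7 -1.1] open 0.996 grip 0.0
shift [-55.8 195.3   5.2] ('turn', array([ 0.002, -0.001, -0.   ]))
```

```bash
python3 -m creep '[{"x":-5.8,"y":18,"z":0,"rx":0,"ry":0,"rz":0,"hand":85},{"x":-10,"y":35,"z":0,"rx":0,"ry":0,"rz":0,"hand":85},{"x":-10,"y":35,"z":0,"rx":0,"ry":0,"rz":0,"hand":85},{"x":-10,"y":35,"z":0,"rx":0,"ry":0,"rz":0,"hand":85},{"x":-10,"y":35,"z":0,"rx":0,"ry":0,"rz":0,"hand":85},{"x":-7,"y":26,"z":0,"rx":0,"ry":0,"rz":0,"hand":85},{"x":-3,"y":11.3,"z":0,"rx":0,"ry":0,"rz":0,"hand":85},{"x":0,"y":0,"z":0,"rx":0,"ry":0,"rz":0,"hand":85},{"x":0,"y":0,"z":15,"rx":0,"ry":0,"rz":0,"hand":85},{"x":0,"y":0,"z":30,"rx":0,"ry":0,"rz":0,"hand":85},{"x":0,"y":0,"z":30,"rx":0,"ry":0,"rz":0,"hand":85},{"x":0,"y":0,"z":15,"rx":0,"ry":0,"rz":0,"hand":85},{"x":0,"y":0,"z":8,"rx":0,"ry":0,"rz":0,"hand":85},{"x":0,"y":0,"z":0,"rx":0,"ry":0,"rz":0,"hand":85},{"x":0,"y":0,"z":0,"rx":0,"ry":0,"rz":0,"hand":85}]';python3 - <<'E'
from h import *
to((637.3,166.1,107.8),1.401)
E
```

```text
clock: 36.67
eef_pos: [637.6, 166.1, 112.1]
tcp_rot: [3.14, -0.001, 1.401]
contact_force: [-0.0, -0.1, -0.2]
opening: 0.993
grasp_force: 0.0
t 36.675 pos [637.6 166.1 112.1] rpy [ 3.140e+00 -1.000e-03  1.401e+00] F [-0.  -0.1 -0.2] open 0.993 grip 0.0
shift [-0.1 -0.3  4.3] ('turn', array([ 0.001, -0.001, -0.   ]))
```

```bash
python3 -m creep '[{"x":0,"y":0,"z":4,"rx":0,"ry":0,"rz":0,"hand":85},{"x":0,"y":0,"z":0,"rx":0,"ry":0,"rz":0,"hand":54},{"x":0,"y":0,"z":0,"rx":0,"ry":0,"rz":0,"hand":54},{"x":0,"y":0,"z":0,"rx":0,"ry":0,"rz":0,"hand":54},{"x":0,"y":0,"z":0,"rx":0,"ry":0,"rz":0,"hand":40},{"x":0,"y":0,"z":0,"rx":0,"ry":0,"rz":0,"hand":40},{"x":0,"y":0,"z":0,"rx":0,"ry":0,"rz":0,"hand":40},{"x":0,"y":0,"z":0,"rx":0,"ry":0,"rz":0,"hand":40}]' 45 && python3 -m creep '[{"x":0,"y":0,"z":-3,"rx":0,"ry":0,"rz":0,"hand":40},{"x":0,"y":0,"z":-7,"rx":0,"ry":0,"rz":0,"hand":40},{"x":0,"y":0,"z":-20,"rx":0,"ry":0,"rz":0,"hand":40},{"x":0,"y":0,"z":-30,"rx":0,"ry":0,"rz":0,"hand":40},{"x":0,"y":0,"z":-30,"rx":0,"ry":0,"rz":0,"hand":40},{"x":0,"y":0,"z":-30,"rx":0,"ry":0,"rz":0,"hand":40},{"x":0,"y":0,"z":-10,"rx":0,"ry":0,"rz":0,"hand":40},{"x":0,"y":0,"z":0,"rx":0,"ry":0,"rz":0,"hand":40}]';python3 - <<'E'
from h import *
to((436.8,149.9,238),1.401)
E
```

```text
clock: 37.67
eef_pos: [637.3, 166.0, 107.6]
tcp_rot: [3.141, -0.0, 1.401]
contact_force: [-0.5, -1.6, 6.6]
opening: 0.543
grasp_force: 46.2
clock: 38.67
eef_pos: [637.1, 165.9, 237.9]
tcp_rot: [3.14, -0.001, 1.401]
contact_force: [0.3, 0.1, -2.3]
opening: 0.544
grasp_force: 46.5
t 38.675 pos [637.1 165.9 237.9] rpy [ 3.140e+00 -1.000e-03  1.401e+00] F [ 0.3  0.1 -2.3] open 0.544 grip 46.49611931272375
shift [ -49.7 -194.7   -0.4] ('turn', array([ 0.001, -0.001, -0.   ]))
```

```bash
python3 -m creep '[{"x":-4.8,"y":-15,"z":0,"rx":0,"ry":0,"rz":0,"hand":40},{"x":-9,"y":-30,"z":0,"rx":0,"ry":0,"rz":0,"hand":40},{"x":-9,"y":-35,"z":0,"rx":0,"ry":0,"rz":0,"hand":40},{"x":-9,"y":-35,"z":0,"rx":0,"ry":0,"rz":0,"hand":40},{"x":-9,"y":-35,"z":0,"rx":0,"ry":0,"rz":0,"hand":40},{"x":-5.9,"y":-30,"z":0,"rx":0,"ry":0,"rz":0,"hand":40},{"x":-3,"y":-14.7,"z":0,"rx":0,"ry":0,"rz":0,"hand":40},{"x":0,"y":0,"z":0,"rx":0,"ry":0,"rz":0,"hand":40},{"x":0,"y":0,"z":20,"rx":0,"ry":0,"rz":0,"hand":40},{"x":0,"y":0,"z":30,"rx":0,"ry":0,"rz":0,"hand":40},{"x":0,"y":0,"z":30,"rx":0,"ry":0,"rz":0,"hand":40},{"x":0,"y":0,"z":25,"rx":0,"ry":0,"rz":0,"hand":40},{"x":0,"y":0,"z":15,"rx":0,"ry":0,"rz":0,"hand":40},{"x":0,"y":0,"z":5,"rx":0,"ry":0,"rz":0,"hand":40},{"x":0,"y":0,"z":0,"rx":0,"ry":0,"rz":0,"hand":40},{"x":0,"y":0,"z":0,"rx":0,"ry":0,"rz":0,"hand":40}]';python3 - <<'E'
from h import *
to((436.8,149.8,108.7),1.401)
E
```

```text
clock: 40.67
eef_pos: [437.3, 150.1, 112.9]
tcp_rot: [3.14, -0.001, 1.401]
contact_force: [0.5, -0.2, -1.7]
opening: 0.542
grasp_force: 46.7
t 40.675 pos [437.3 150.1 112.9] rpy [ 3.140e+00 -1.000e-03  1.401e+00] F [ 0.5 -0.2 -1.7] open 0.542 grip 46.736585534636106
shift [-0.4 -0.5  4.2] ('turn', array([ 0.001, -0.001, -0.   ]))
```

```bash
python3 -m creep '[{"x":-0.3,"y":-0.4,"z":2,"rx":0,"ry":0,"rz":0,"hand":40},{"x":0,"y":0,"z":1.4,"rx":0,"ry":0,"rz":0,"hand":40},{"x":0,"y":0,"z":0.7,"rx":0,"ry":0,"rz":0,"hand":40},{"x":0,"y":0,"z":0,"rx":0,"ry":0,"rz":0,"hand":40}]' && python3 -m creep '[{"x":0,"y":0,"z":0,"rx":0,"ry":0,"rz":0,"hand":58},{"x":0,"y":0,"z":0,"rx":0,"ry":0,"rz":0,"hand":65},{"x":0,"y":0,"z":0,"rx":0,"ry":0,"rz":0,"hand":85},{"x":0,"y":0,"z":0,"rx":0,"ry":0,"rz":0,"hand":85},{"x":0,"y":0,"z":-10,"rx":0,"ry":0,"rz":0,"hand":85},{"x":0,"y":0,"z":-30,"rx":0,"ry":0,"rz":0,"hand":85},{"x":0,"y":0,"z":-40,"rx":0,"ry":0,"rz":0,"hand":85},{"x":0,"y":0,"z":-40,"rx":0,"ry":0,"rz":0,"hand":85},{"x":0,"y":0,"z":-40,"rx":0,"ry":0,"rz":0,"hand":85},{"x":0,"y":0,"z":-20,"rx":0,"ry":0,"rz":0,"hand":85},{"x":0,"y":40,"z":0,"rx":0,"ry":0,"rz":0,"hand":85},{"x":0,"y":50,"z":0,"rx":0,"ry":0,"rz":0,"hand":85},{"x":0,"y":50,"z":0,"rx":0,"ry":0,"rz":0,"hand":85},{"x":20,"y":40,"z":0,"rx":0,"ry":0,"rz":0,"hand":85},{"x":20,"y":0,"z":0,"rx":0,"ry":0,"rz":0,"hand":85},{"x":0,"y":0,"z":0,"rx":0,"ry":0,"rz":0,"hand":85},{"x":0,"y":0,"z":0,"rx":0,"ry":0,"rz":0,"hand":85}]';  python3 - <<'E'
from h import *
s=grab_frame("scene");t=grab_frame("top")
t0=cv2.imread("pics/top0.png")[:,:,::-1];s0=cv2.imread("pics/scene0.png")[:,:,::-1]
r=lambda im,b:cv2.resize(im[b[1]:b[3],b[0]:b[2]],(390,290),interpolation=cv2.INTER_CUBIC)
T=(300,175,420,264);S=(225,160,395,286+0)
save(np.vstack([np.hstack([r(t0,T),r(t,T)]),np.hstack([r(s0,(225,170,385,290)),r(s,(225,170,385,290))])]),"fin")
E
```

```text
clock: 41.18
eef_pos: [436.4, 149.8, 108.5]
tcp_rot: [3.141, -0.0, 1.401]
contact_force: [-1.7, -0.2, 5.5]
opening: 0.545
grasp_force: 47.3
clock: 43.3
eef_pos: [619.2, 158.7, 288.3]
tcp_rot: [-3.141, 0.0, 1.402]
contact_force: [0.5, 0.7, 0.5]
opening: 0.998
grasp_force: 0.0
```

View pics/fin.png

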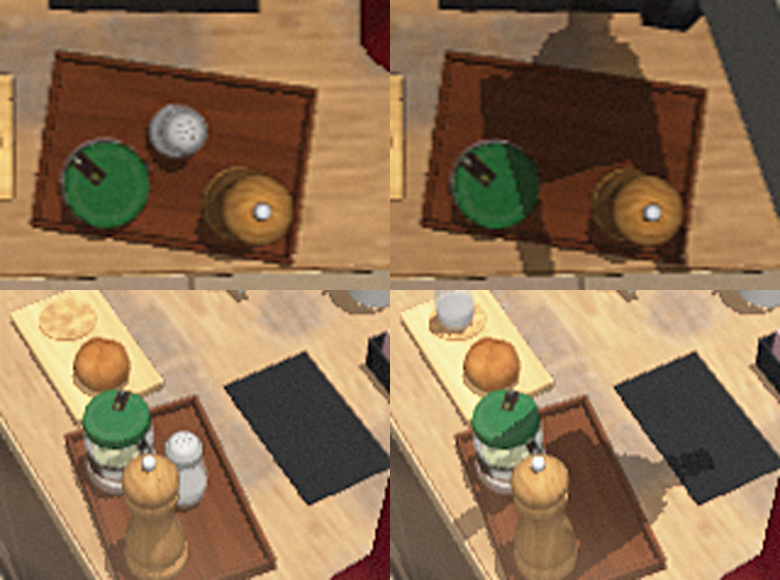

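Before and after match to within a pixel: the button is at (262,212) then (652,212) and the lid at (105,183) then (495,183), where the panels are 390 px apart. The salt is on the coaster, so I'm handing in.

```bash
python3 -c "
from rig import *
print(sign_off())"
```

```text
the job is handed in; nothing more can be done
None
```

The salt stands on the middle of the cork coaster, about 2 mm off centre at most, the mill and olive jar are back on their original spots to within a pixel in the camera images, and the job was handed in at about 43 s.

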